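# Trace the crack in the clamped finial and point out its end

## Robot

A 7-joint arm with a two-finger parallel gripper is mounted at the origin on the work surface. World frame = base frame: x ahead of the robot, y to its left, z up, the work surface at z = 0. Lengths are in m, angles in rad, forces in N, time in s.
With the tool pointing down it reaches from about 0.4 to 0.875 m from the base axis. Payload 19.3 kg.
Tool frame: the origin (TCP) lies midway between the tips of the shut fingers; the grasp point (between the pads) lies 19 mm behind it; z points along the fingers, y is the line along which they close (so a half turn about z gives the same grasp; the last joint's range is limited). The gripper opens to 85 mm and grips with 20 to 120 N. Pads are 22 mm wide; open, the fingers measure 114 mm over their backs; the gripper's body (76 mm by 85 mm) begins 54 mm behind the grasp point. The pads swing forward as they close: fully open they stand 13 mm farther back than shut.
Start: joints at [1.061, 0.521, -0.036, 1.599, 0.021, 1.021, -0.113], TCP at [0.266, -0.566, 0.231] pointing down, gripper open.
Joint ranges: [-2.91, 2.91], [-0.3, 2.13], [-1.5, 1.42], [0.17, 2.43], [-1.26, 4.41], [0.16, 1.93], [-2.52, 2.52]. Speed limits (rad/s): [1.89, 1.89, 2.39, 2.39, 3.01, 3.01, 3.01].

## Interface

Orientations are given as [roll, pitch, yaw] about the fixed x, y, z axes, in that order (R = Rz(yaw) Ry(pitch) Rx(roll)).
In Python, from workcell import bot gives the robot as it stands.
- The arm moves only by the tool move_arm, never from a script. Its argument "moves" is a list that holds one entry, the list of rows, each a list of 7 numbers: the opening, from 0 (shut) to 1 (fully open), then the shift along the tool's x, y, z in units of 1000 mm (1.0 is 1000 mm), then the turn, a rotation vector about the tool's x, y, z in units of 2 pi rad (1.0 is 2 pi rad). A call has 1 to 5 rows; each row is the pose to reach, as a shift and turn from the pose commanded when the call began, along the tool's axes at that moment, turning the shorter way round; what a row does not reach only later rows make up. A row lasts 1/10 s, in which the tool goes at most 50 mm and 8.59 degrees, less where a joint would pass 70% of its speed; a pose out of reach is approached as far as the arm can. A call with a number of a shift or a turn outside -1 to 1 is refused whole. A call with a gripper value outside its range is refused whole. The fingers move at their own pace and stop on an object; "force" is the grip in N (left out, the last holds). Time passes only in rows, so rows that repeat a pose let the fingers close. It gives the time, the measured TCP pose, the force, the opening and the grip force at its end, in the units of the state.
- bot.observe(): the state, without advancing time (a new reading comes with each control period).
- bot.grab_frame(name): name is "scene" or "side" or "wrist"; returns the picture (400x640x3 uint8, red, green, blue); there is no depth.
- bot.camera_params(name): a dict with "vertical_fov" (degrees; the focal length in pixels is half the picture's height over the tangent of half this angle, whatever the lens; pixels are square), "cx", "cy" (the principal point, pixels), "D" ([k1, k2, p1, p2, k3] as OpenCV has them; the pictures are not rectified), "R" (3x3) and "t" (3): a world point X has camera coordinates R X + t. Camera axes: x right, y down, z forward; pixel columns grow to the right and rows downward; lengths in m; the calibration is good to about 2 mm. A picture is of the moment at which its call begins: read the wrist's pose just before it. camera_params takes no time and is no camera call; for the wrist camera it gives the pose at the moment of the call.
- bot.job_done(): hands the job in; it is judged then, once.
The state is a dict: "clock": time; "qpos": joint angles; "qd": joint speeds; "joint_efforts": joint torques, N m; "position": TCP position; "tool_rot": TCP orientation; "force": force on the tool from outside, world axes, zero at the start; "moment": the same for the moment, N m; "grip_width": finger opening in m; "finger_force": force on a finger pad.
Only numpy, scipy, OpenCV 4.12 (cv2) and the standard library are available. Lean on these libraries where they do the work, as an engineer would, in place of code of your own. Each camera call takes 0.05 s, during which the arm holds its last target. There are 200 camera calls.

## Task

With closed fingers pointing straight down, trace the crack in the top of the clamped limestone finial from its mouth at the foot of the stone to where it dies out, following its bends slowly with the fingertips just above the stone (no more than a finger's breadth) or barely brushing it. Then slowly set the fingertips lightly down on the end of the crack and finish holding them there, still touching, so that the spot can be marked. Do not press hard on the cracked stone, and pick up or disturb none of the tools or the loose flake.

Things in the scene. Friction and masses are not known exactly. Their poses are not given: they have to be found in the camera images.
- finial: Cracked yellow limestone finial lying on its side on a plywood board (320 x 400 x 18 mm) that spans x -150 to 170, y -130 to 270 mm; stone, board and clamp are one rigid fixed body. Origin on the bench top below the middle of the crack; z up; y along the stone from foot (y -85) to bud tip (y 259 mm). Its cracked top face is 123 mm above the bench at the foot, 111 mm at y +85, flat, sloping 4 degrees.
- shaft_top (a point): Centre of the flat top face of the stone's square shaft, which carries the crack: 170 mm long along y (85 mm each way), 96 mm wide at the foot, 72 mm at the neck. Hard, rigid stone: touch it slowly (20 mm/s or less), as a fast touch gives a high force. z up, axes as the finial's.
- clamp_pad (a point): Where the toggle clamp's rubber pad (20 mm across) bears on the round collar of the stone, 119 mm above the bench, 60 mm from the end of the crack. The bud beyond is up to 125 mm high. The clamp's arm runs from here to +x, its riser stands 100 to 161 mm and its handle ends 263 mm that way; no part of the clamp is higher than 162 mm above the bench.
- end_patch: The 24 x 24 mm square of the stone's top face round the end of the crack: x -8 to 16, y 51 to 75 mm in the finial's frame. The same surface as the rest of the stone, nothing marks it off. Origin and axes as the finial's.
- crack_0 (a point): Point on the dark, jagged crack, on the surface of the shaft's top face: mouth of the crack, at the top edge of the foot end (5.5 mm wide here). The crack is 2 to 5.5 mm wide and runs within 3 mm of the straight lines that join crack_0, crack_1, ... crack_6, which lie 28 to 30 mm apart. z up.
- crack_1 (a point): Point on the dark, jagged crack, on the surface of the shaft's top face: point 1 along it. The crack is 2 to 5.5 mm wide and runs within 3 mm of the straight lines that join crack_0, crack_1, ... crack_6, which lie 28 to 30 mm apart. z up.
- crack_2 (a point): Point on the dark, jagged crack, on the surface of the shaft's top face: point 2 along it. The crack is 2 to 5.5 mm wide and runs within 3 mm of the straight lines that join crack_0, crack_1, ... crack_6, which lie 28 to 30 mm apart. z up.
- crack_3 (a point): Point on the dark, jagged crack, on the surface of the shaft's top face: point 3 along it. The crack is 2 to 5.5 mm wide and runs within 3 mm of the straight lines that join crack_0, crack_1, ... crack_6, which lie 28 to 30 mm apart. z up.
- crack_4 (a point): Point on the dark, jagged crack, on the surface of the shaft's top face: point 4 along it. The crack is 2 to 5.5 mm wide and runs within 3 mm of the straight lines that join crack_0, crack_1, ... crack_6, which lie 28 to 30 mm apart. z up.
- crack_5 (a point): Point on the dark, jagged crack, on the surface of the shaft's top face: point 5 along it. The crack is 2 to 5.5 mm wide and runs within 3 mm of the straight lines that join crack_0, crack_1, ... crack_6, which lie 28 to 30 mm apart. z up.
- crack_6 (a point): Point on the dark, jagged crack, on the surface of the shaft's top face: end of the crack, where it dies out (2 mm wide here). The crack is 2 to 5.5 mm wide and runs within 3 mm of the straight lines that join crack_0, crack_1, ... crack_6, which lie 28 to 30 mm apart. z up.
- flake: Loose limestone flake, 24 x 24 x 11 mm, 12 g, lying on the shaft's top face near the foot, beside the crack (its middle 45 mm from the crack's line). Origin at the middle of its underside.
- pin_punch: Short stainless pin punch, 95 mm long, 12 mm thick, lying loose on the board on the -x side of the stone. Origin under its middle, x along it to the tip.
- slate_wedge: Grey slate wedge, 80 x 34 mm, 17 mm thick falling to 3 mm, lying loose on the board on the -x side of the stone. Origin at the middle of its underside, x to the thin end.
- dowel: Ribbed stainless repair dowel, 80 mm long, 10 mm thick, lying loose on the board on the -x side of the stone. Origin under its middle, x along it.
- pencil: Flat mason's pencil, 140 x 14 x 7 mm, lying loose on the board on the +x side of the stone. Origin under its middle, x to the point.
- riffler: Bronze riffler file with curved tips, 190 mm long, 9 mm thick, tips 13 to 20 mm high, lying loose on the bench off the foot end of the board. Origin under its middle, x along it.
- lewis: Three-legged steel lewis (two legs that widen to the foot, a straight one between, pin and bow), 180 x 70 x 22 mm, lying loose on the bench beyond the riffler. Origin under the middle of the legs, x to the bow.

How it is judged:
On the way, in this order (a step that is already met when the one before it is completed fails the run):
1. the fingertips come down to the mouth of the crack (horizontal distance between the grasp point and crack_0 below 0.012 m and z of the grasp point in the frame of crack_0 between 0.005 and 0.036 m).
2. the fingertips, still low over the stone, pass point 1 of the crack (horizontal distance between the grasp point and crack_1 below 0.012 m and z of the grasp point in the frame of crack_1 between 0.005 and 0.036 m).
3. the fingertips, still low over the stone, pass point 2 of the crack (horizontal distance between the grasp point and crack_2 below 0.012 m and z of the grasp point in the frame of crack_2 between 0.005 and 0.036 m).
4. the fingertips, still low over the stone, pass point 3 of the crack (horizontal distance between the grasp point and crack_3 below 0.012 m and z of the grasp point in the frame of crack_3 between 0.005 and 0.036 m).
5. the fingertips, still low over the stone, pass point 4 of the crack (horizontal distance between the grasp point and crack_4 below 0.012 m and z of the grasp point in the frame of crack_4 between 0.005 and 0.036 m).
6. the fingertips, still low over the stone, pass point 5 of the crack (horizontal distance between the grasp point and crack_5 below 0.012 m and z of the grasp point in the frame of crack_5 between 0.005 and 0.036 m).
7. the fingertips touch the stone at the end of the crack (horizontal distance between the grasp point and crack_6 below 0.014 m and z of the grasp point in the frame of crack_6 between 0.005 and 0.036 m and contact force between the fingers and end_patch above 0.3 N), for 0.2 s.
At the end, for the whole second after the job is handed in: The crack has been traced in order, within 12 mm sideways of crack_0 to crack_5 and at most about 17 mm above the stone; the closed fingertips now rest on the end of the crack (0.3 N or more on the 24 mm square round it), within 14 mm of crack_6, and stay there (all of step 7); the arm keeps its last pose, push and grip.
It fails at once if the stone or its clamp is pressed hard (over 60 N) (contact force between any of the fingers, the arm and finial above 60 N).
It fails at once if a tool or the loose flake is picked up, carried or pushed more than 15 mm (distance of any of flake, pin_punch, slate_wedge, dowel, pencil, riffler, lewis from where it was at the start of the episode above 0.015 m).
It also fails if it takes over 48 s, if anything falls off the work surface, if the arm or the gripper's body presses on something with over 40 N, if the wrist force passes 120 N, or if a joint passes its speed limit or range.

## Working session

There is one attempt and no reset: what is moved stays moved. The work goes in short steps, Python scripts to look and compute and a tool call to move; the robot and the scene stay as the last step left them, time stands still between calls to the robot, and variables do not carry over. Pictures are saved under pics/ and viewed, at most 10 in all, crops included, and the job is handed in when it is done.

Besides the shell and the picture viewer there is one more tool, called after "Request:" as a command line: name --argument value ..., lists and objects as JSON in quotes. move_arm: Moves the arm, as the interface text tells. Shifts and turns lie within -1 to 1; 1 stands for 1000 mm of shift or 2 pi rad of turn. Its arguments: {"type":"object","properties":{"moves":{"type":"array"},"force":{"type":"number"}},"required":["moves"]}

```bash
mkdir -p pics; python3 - <<'E'
from workcell import bot
import cv2
s=bot.observe();print(s)
for n in("scene","side"):
    print(n,bot.camera_params(n)); cv2.imwrite(f"pics/{n}0.png",bot.grab_frame(n)[:,:,::-1])
E
```

```text
{'clock': 0.0, 'qpos': array([ 1.06078857,  0.52202192, -0.03633348,  1.6000151 ,  0.02118028,
        1.02110374, -0.1128251 ]), 'qd': array([-0.00019714,  0.00012744,  0.00044618,  0.00030128, -0.00026358,
       -0.00126454, -0.00120792]), 'joint_efforts': array([ 3.94699919e-04, -9.27101827e+01,  1.97934575e+00, -3.69922149e+01,
        1.76330935e-02,  8.52133351e-03,  4.06969298e-05]), 'position': array([ 0.26592944, -0.56521897,  0.23071819]), 'tool_rot': array([-3.14043046e+00,  6.40191448e-05,  4.39767814e-01]), 'force': array([-0.17702753,  0.33353091,  0.10018744]), 'moment': array([ 0.03534992,  0.02276405, -0.03897764]), 'finger_force': 0.0, 'grip_width': 0.08546043622656531}
scene {'vertical_fov': 56.574464291640155, 'cx': 321.3740013609089, 'cy': 197.64013494651817, 'D': array([0.01887452, 0.        , 0.        , 0.        , 0.        ]), 'R': array([[-0.84205654,  0.53903406,  0.01957181],
       [ 0.39423353,  0.63980883, -0.65971554],
       [-0.36813136, -0.54780192, -0.75126051]]), 't': array([ 0.47348941, -0.11264482,  1.12790604])}
side {'vertical_fov': 52.09868985519301, 'cx': 326.2089017986322, 'cy': 193.55625777794455, 'D': array([-0.00159044,  0.        ,  0.        ,  0.        ,  0.        ]), 'R': array([[-0.87793509, -0.4787781 , -0.00122618],
       [-0.26491206,  0.48789918, -0.83173072],
       [ 0.39881271, -0.72988076, -0.55517791]]), 't': array([0.43045456, 0.2563512 , 0.61905872])}
```

View pics/scene0.png

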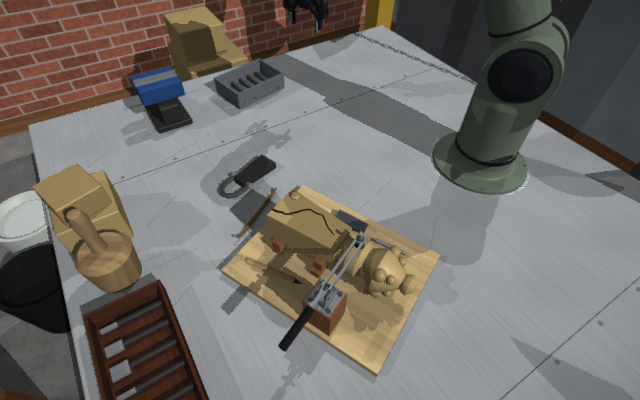

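View pics/side0.png

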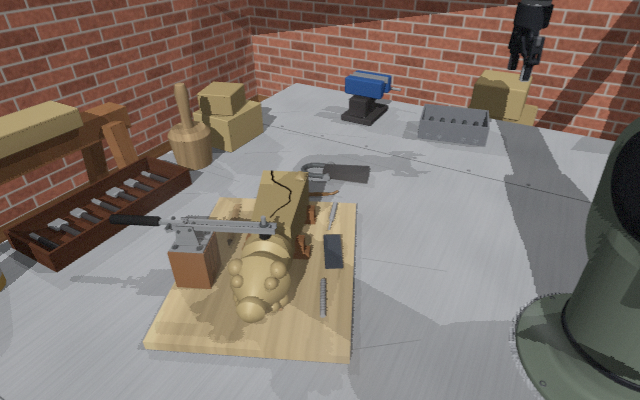

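The scene picture shows the board with corners near (301,186), (440,257), (377,376) and (221,269). The crack runs from about (270,212) to (338,235). In the side picture the crack runs from about (275,172) to (272,220).

```bash
cat > h.py <<'E'
import numpy as np,cv2
def ray(p,uv):
    f=200/np.tan(np.radians(p["vertical_fov"]/2));K=np.array([[f,0,p["cx"]],[0,f,p["cy"]],[0,0,1]])
    n=cv2.undistortPoints(np.array(uv,float).reshape(-1,1,2),K,np.array(p["D"])).reshape(-1,2)
    d=np.c_[n,np.ones(len(n))]@p["R"]; return -p["R"].T@p["t"],d
def onplane(p,uv,n,d0): # n.X=d0
    c,d=ray(p,uv); return c+d*((d0-n@c)/(d@n))[:,None]
E
python3 - <<'E'
from workcell import bot
from h import *
p=bot.camera_params("scene")
c=onplane(p,[(301,186),(440,257),(377,376),(221,269)],np.array([0,0,1.]),.018);print(c.round(3),[np.linalg.norm(c[i]-c[i-1]).round(3) for i in range(4)])
p2=bot.camera_params("side");z=np.array([0,0,1.])
print(onplane(p,[(270,212),(338,235)],z,.118),onplane(p2,[(275,172),(272,220)],z,.118))
a=cv2.imread("pics/scene0.png")[175:275,250:380];b=cv2.imread("pics/side0.png")[160:260,230:360]
cv2.imwrite("pics/c.png",cv2.resize(np.vstack([a,b]),None,fx=3,fy=3,interpolation=cv2.INTER_CUBIC)[:600])
cv2.imwrite("pics/ca.png",cv2.resize(a,None,fx=6,fy=6,interpolation=cv2.INTER_CUBIC)[:600])
print(bot.camera_params("wrist"))
E
```

```text
[[ 0.518 -0.174  0.018]
 [ 0.355  0.194  0.018]
 [ 0.644  0.321  0.018]
 [ 0.803 -0.047  0.018]] [np.float64(0.312), np.float64(0.403), np.float64(0.316), np.float64(0.401)]
[[ 0.66235199 -0.06037724  0.118     ]
 [ 0.56879248  0.07146635  0.118     ]] [[ 0.64820239 -0.06513278  0.118     ]
 [ 0.55841295  0.0745561   0.118     ]]
{'vertical_fov': 64.31093561672377, 'cx': 322.03997945853166, 'cy': 201.73336883263096, 'D': array([-0.03204392,  0.        ,  0.        ,  0.        ,  0.        ]), 'R': array([[ 0.42583356, -0.90479935, -0.00197825],
       [-0.85773453, -0.4043771 ,  0.31744392],
       [-0.28802301, -0.13348146, -0.94827498]]), 't': array([-0.62361781, -0.04122157,  0.38069969])}
```

View pics/ca.png

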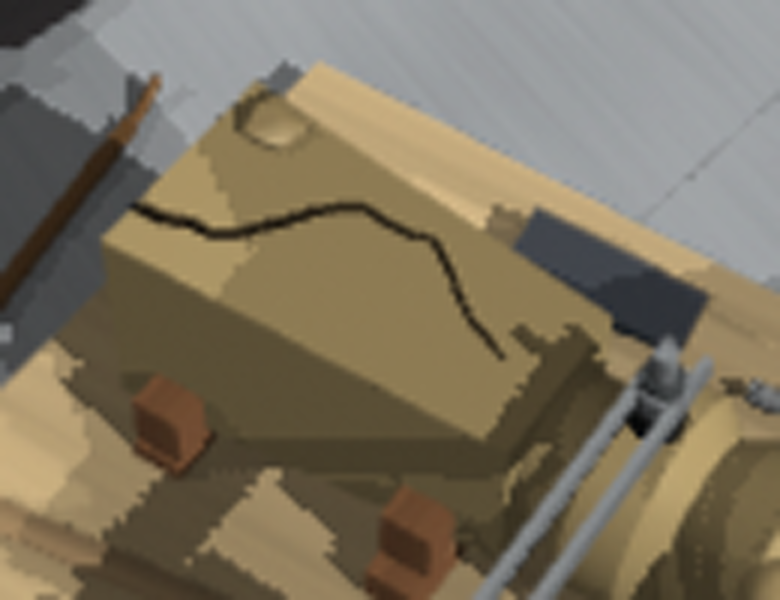

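The crop shows the crack clearly, from its mouth at (135,206) through (215,235), (360,207), (435,240) and (465,305) to its end at (502,357). The flake is at (272,122).

```bash
python3 - <<'E'
from workcell import bot
from h import *
yaw=np.radians(23.8);R=np.array([[np.cos(yaw),-np.sin(yaw),0],[np.sin(yaw),np.cos(yaw),0],[0,0,1]])
C=np.array([.580,.0735,0]);O=C-R@[.010,.070,0];print(O)
n=R@[0,.0706,1];d0=n@O+.117
for name,poly in (("scene",np.array([(120,195),(215,215),(350,190),(450,230),(520,360),(490,375),(430,255),(350,222),(215,255),(125,218)])/6+[250,175]),("side",None)):
    p=bot.camera_params(name);im=cv2.imread(f"pics/{name}0.png");g=im.max(2).astype(int)
    if poly is None: poly=np.array([(262,165),(300,165),(300,224),(262,224)])
    m=np.zeros(g.shape,np.uint8);cv2.fillPoly(m,[poly.round().astype(int)],1)
    v,u=np.where((m>0)&(g<85)); X=onplane(p,np.c_[u,v],n,d0);L=(X-O)@R*1000
    o=np.argsort(L[:,1]);print(name);
    for y in range(-100,85,8):
        k=(abs(L[:,1]-y)<4)
        if k.any(): print(y,L[k,0].mean().round(1),L[k,0].min().round(),L[k,0].max().round(),k.sum(),end=" | ")
    print(L[:,1].min(),L[:,1].max())
E
```

```text
[0.59909857 0.00541737 0.        ]
scene
-92 25.8 24.0 28.0 3 | -84 24.3 22.0 26.0 6 | -76 23.6 22.0 25.0 6 | -68 20.6 17.0 24.0 7 | -60 18.7 17.0 20.0 6 | -52 15.6 13.0 19.0 8 | -44 7.4 2.0 13.0 9 | -36 -2.9 -10.0 5.0 10 | -28 -14.7 -21.0 -8.0 10 | -20 -24.1 -26.0 -22.0 4 | -12 -25.8 -27.0 -24.0 5 | -4 -25.9 -27.0 -25.0 5 | 4 -26.5 -28.0 -25.0 4 | 12 -28.0 -29.0 -26.0 4 | 20 -24.4 -28.0 -22.0 5 | 28 -18.1 -21.0 -14.0 5 | 36 -12.6 -16.0 -10.0 4 | 44 -7.2 -8.0 -6.0 3 | 52 -4.1 -5.0 -2.0 3 | 60 -1.9 -4.0 -1.0 3 | -89.84340582252693 60.63428333490147
side
-84 22.7 22.0 24.0 2 | -76 22.1 21.0 23.0 3 | -68 20.1 19.0 22.0 3 | -60 17.4 16.0 18.0 3 | -52 15.3 14.0 17.0 4 | -44 7.8 4.0 11.0 5 | -36 -1.6 -7.0 4.0 9 | -28 -14.7 -21.0 -8.0 9 | -20 -23.7 -26.0 -21.0 4 | -12 -27.2 -28.0 -26.0 4 | -4 -27.1 -28.0 -26.0 2 | 4 -32.7 -49.0 -27.0 4 | 12 -39.3 -50.0 -28.0 8 | 20 -44.6 -51.0 -26.0 9 | 28 -37.2 -52.0 -19.0 11 | 36 -45.1 -53.0 -14.0 14 | 44 -43.6 -54.0 -8.0 18 | 52 -46.2 -55.0 -6.0 20 | 60 -46.8 -57.0 -3.0 23 | 68 -51.1 -58.0 -44.0 24 | 76 -47.7 -59.0 2.0 29 | 84 0.1 -2.0 2.0 4 | -80.16283216111327 83.19193072812583
```

Request:
move_arm --moves '[[[0,0.04,-0.02,0,0,0,0],[0,0.085,-0.043,0,0,0,0],[0,0.13,-0.066,0,0,0,0],[0,0.175,-0.089,0,0,0,0],[0,0.22,-0.112,0,0,0,0]]]' --force 20

```text
clock: 0.6
position: [0.4169, -0.3704, 0.2312]
tool_rot: [-3.141, 0.0, 0.44]
force: [1.0, -0.7, -0.6]
grip_width: 0.0123
finger_force: 0.0
```

Request:
move_arm --moves '[[[0,0.045,-0.023,0,0,0,0],[0,0.09,-0.046,0,0,0,0],[0,0.135,-0.069,0,0,0,0],[0,0.18,-0.092,0,0,0,0],[0,0.22,-0.112,0,0,0,0]]]'

```text
clock: 1.1
position: [0.5685, -0.175, 0.2312]
tool_rot: [-3.141, 0.0, 0.44]
force: [0.5, -0.7, -0.4]
grip_width: 0.0001
finger_force: 0.0
```

Request:
move_arm --moves '[[[0,0.04,-0.02,0.01,0,0,0],[0,0.08,-0.04,0.02,0,0,0],[0,0.11,-0.056,0.03,0,0,0],[0,0.127,-0.065,0.03,0,0,0],[0,0.127,-0.065,0.03,0,0,0]]]'

```text
clock: 1.6
position: [0.6556, -0.0616, 0.2007]
tool_rot: [-3.14, 0.0, 0.443]
force: [-0.7, -0.0, 0.7]
grip_width: -0.0002
finger_force: 0.0
```

```bash
python3 - <<'E'
from workcell import bot
import cv2,pickle
bot.grab_frame("wrist")
p=bot.camera_params("wrist");im=bot.grab_frame("wrist");pickle.dump(p,open("wp.pkl","wb"))
s=bot.observe();print(s["position"],s["tool_rot"],s["force"])
cv2.imwrite("pics/w1.png",im[:,:,::-1])
E
```

```text
[ 0.6545     -0.06513818  0.20136563] [3.14121483e+00 5.94553366e-04 4.39381657e-01] [-0.34079982 -0.19830104 -0.37699367]
```

View pics/w1.png

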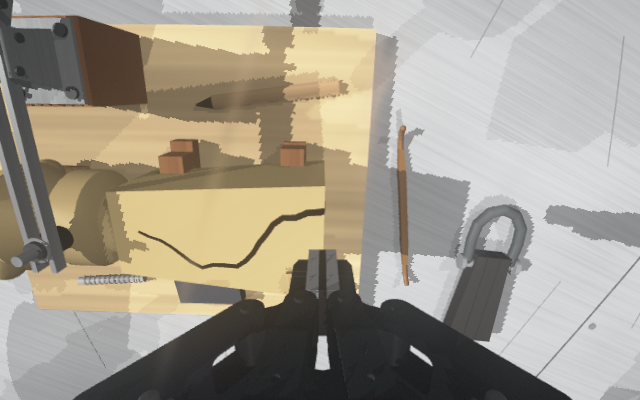

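The wrist picture shows the whole crack: mouth (324,211), about (278,220), (240,265), (203,268), and the end at (138,233).

```bash
python3 - <<'E'
from workcell import bot
from h import *
import pickle
yaw=np.radians(23.8);R=np.array([[np.cos(yaw),-np.sin(yaw),0],[np.sin(yaw),np.cos(yaw),0],[0,0,1]])
O=np.array([.5991,.0054,0])
n=R@[0,.0706,1];d0=n@O+.117
p=pickle.load(open("wp.pkl","rb"));im=cv2.imread("pics/w1.png");g=im.max(2).astype(int)
m=np.zeros(g.shape,np.uint8);cv2.fillPoly(m,[np.array([(132,226),(205,258),(235,256),(275,208),(327,203),(327,219),(285,228),(245,273),(200,274),(132,240)])],1)
v,u=np.where((m>0)&(g<130));X=onplane(p,np.c_[u,v],n,d0);L=(X-O)@R*1000
print(len(u),L[:,1].min(),L[:,1].max())
for y in range(-88,72,8):
    k=abs(L[:,1]-y)<4
    if k.any(): print(y,L[k,0].mean().round(1),k.sum(),end=" | ")
print()
# waypoints, shift in tool axes (yaw .4398) from measured commanded point
E
```

```text
871 -86.50848791758486 60.54440804745392
-88 23.9 21 | -80 22.9 66 | -72 21.2 65 | -64 18.1 67 | -56 16.7 67 | -48 10.3 76 | -40 -0.1 78 | -32 -11.7 76 | -24 -21.4 48 | -16 -26.1 40 | -8 -26.2 37 | 0 -26.5 36 | 8 -28.4 28 | 16 -27.4 27 | 24 -21.8 31 | 32 -15.4 31 | 40 -9.7 28 | 48 -6.1 23 | 56 -3.3 24 | 64 -1.1 2 |
```

Request:
move_arm --moves '[[[0,-0.001,0.001,0.015,0,0,0],[0,-0.001,0.001,0.03,0,0,0],[0,-0.001,0.001,0.042,0,0,0],[0,-0.001,0.001,0.05,0,0,0],[0,-0.001,0.001,0.054,0,0,0]]]'

```text
clock: 2.2
position: [0.6538, -0.0658, 0.1461]
tool_rot: [-3.141, 0.001, 0.44]
force: [0.8, 0.5, -1.3]
grip_width: 0.0001
finger_force: 0.0
```

Request:
move_arm --moves '[[[0,0,0,0.004,0,0,0],[0,0,0,0.008,0,0,0],[0,0,0,0.012,0,0,0],[0,0,0,0.015,0,0,0],[0,0,0,0.017,0,0,0]]]'

```text
clock: 2.7
position: [0.6543, -0.0657, 0.1301]
tool_rot: [-3.142, 0.0, 0.44]
force: [-0.1, -0.1, -0.4]
grip_width: 0.0002
finger_force: 0.0
```

```bash
python3 - <<'E'
from workcell import bot
import cv2
im=bot.grab_frame("wrist");b=bot.grab_frame("scene")
s=bot.observe();print(s["position"],s["tool_rot"],s["force"],s["clock"])
import numpy as np
cv2.imwrite("pics/w2.png",np.vstack([cv2.resize(im[130:330,150:550,::-1],(600,300)),cv2.resize(b[150:270,240:480,::-1],(600,300))]))
E
```

```text
[ 0.65420253 -0.06565827  0.13006486] [-3.14141826e+00  2.38923619e-04  4.39741530e-01] [ 0.64197617 -0.21657394  0.61478462] 2.8
```

View pics/w2.png

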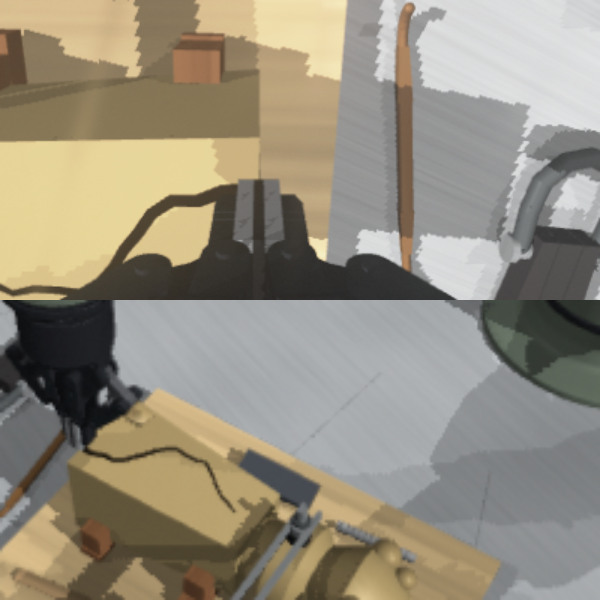

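The fingertips sit at the mouth of the crack (258,185 in the top crop), just above the stone and clear of the flake. Next is the trace.

Request:
move_arm --moves '[[[0,0.0,-0.004,0.0003,0,0,0],[0,-0.0005,-0.008,0.0006,0,0,0],[0,-0.001,-0.012,0.0009,0,0,0],[0,-0.002,-0.016,0.0011,0,0,0],[0,-0.003,-0.02,0.0013,0,0,0]]]'

```text
clock: 3.3
position: [0.6428, -0.0485, 0.129]
tool_rot: [-3.142, -0.0, 0.44]
force: [-0.1, 0.2, -0.0]
grip_width: -0.0001
finger_force: 0.0
```

Request:
move_arm --moves '[[[0,-0.0005,-0.004,0.0003,0,0,0],[0,-0.001,-0.008,0.0006,0,0,0],[0,-0.0016,-0.0115,0.0008,0,0,0],[0,-0.0046,-0.0155,0.0011,0,0,0],[0,-0.0076,-0.0196,0.0014,0,0,0]]]'

```text
clock: 3.8
position: [0.6274, -0.0342, 0.1275]
tool_rot: [-3.142, 0.0, 0.44]
force: [0.7, -0.1, -0.4]
grip_width: 0.0003
finger_force: 0.0
```

Request:
move_arm --moves '[[[0,-0.0034,-0.0027,0.0002,0,0,0],[0,-0.0068,-0.0055,0.0004,0,0,0],[0,-0.0102,-0.0083,0.0006,0,0,0],[0,-0.014,-0.011,0.0008,0,0,0],[0,-0.0178,-0.0138,0.001,0,0,0]]]'

```text
clock: 4.3
position: [0.6055, -0.0295, 0.1266]
tool_rot: [3.142, -0.0, 0.44]
force: [0.4, 0.3, 0.3]
grip_width: 0.0002
finger_force: 0.0
```

Request:
move_arm --moves '[[[0,-0.0034,-0.0028,0.0002,0,0,0],[0,-0.0067,-0.0055,0.0004,0,0,0],[0,-0.01,-0.0083,0.0006,0,0,0],[0,-0.0133,-0.011,0.0007,0,0,0],[0,-0.015,-0.014,0.0009,0,0,0]]]'

```text
clock: 4.8
position: [0.5859, -0.0232, 0.1257]
tool_rot: [3.142, 0.0, 0.44]
force: [0.3, -0.3, 0.2]
grip_width: 0.0
finger_force: 0.0
```

Request:
move_arm --moves '[[[0,-0.0018,-0.0035,0.0002,0,0,0],[0,-0.0027,-0.0065,0.0005,0,0,0],[0,-0.0028,-0.0105,0.0008,0,0,0],[0,-0.0028,-0.0145,0.001,0,0,0],[0,-0.0028,-0.0185,0.0013,0,0,0]]]'

```text
clock: 5.3
position: [0.5758, -0.0072, 0.1244]
tool_rot: [-3.142, -0.0, 0.44]
force: [0.9, -0.8, -0.2]
grip_width: 0.0001
finger_force: 0.0
```

Request:
move_arm --moves '[[[0,-0.0001,-0.0035,0.0002,0,0,0],[0,-0.0006,-0.007,0.0005,0,0,0],[0,-0.0013,-0.0107,0.0008,0,0,0],[0,-0.0011,-0.0147,0.0011,0,0,0],[0,-0.0005,-0.0186,0.0014,0,0,0]]]'

```text
clock: 5.8
position: [0.5674, 0.0093, 0.123]
tool_rot: [-3.142, 0.0, 0.44]
force: [0.5, 0.4, -0.6]
grip_width: -0.0
finger_force: 0.0
```

Request:
move_arm --moves '[[[0,0.0024,-0.0033,0.0002,0,0,0],[0,0.0048,-0.0066,0.0004,0,0,0],[0,0.0074,-0.0098,0.0007,0,0,0],[0,0.0099,-0.0128,0.0009,0,0,0],[0,0.0124,-0.0157,0.0011,0,0,0]]]'

```text
clock: 6.3
position: [0.5722, 0.0288, 0.1218]
tool_rot: [-3.142, 0.0, 0.44]
force: [0.1, -0.8, 0.3]
grip_width: -0.0001
finger_force: 0.0
```

Request:
move_arm --moves '[[[0,0.0024,-0.0032,0.0002,0,0,0],[0,0.0048,-0.0064,0.0004,0,0,0],[0,0.0066,-0.0095,0.0007,0,0,0],[0,0.0082,-0.0127,0.0009,0,0,0],[0,0.0097,-0.0158,0.0011,0,0,0]]]'

```text
clock: 6.8
position: [0.5741, 0.0472, 0.1207]
tool_rot: [-3.142, 0.0, 0.44]
force: [0.0, 0.4, 1.0]
grip_width: 0.0003
finger_force: 0.0
```

Request:
move_arm --moves '[[[0,0.0013,-0.0035,0.0002,0,0,0],[0,0.0025,-0.007,0.0004,0,0,0],[0,0.0035,-0.01,0.0006,0,0,0],[0,0.0043,-0.0123,0.0008,0,0,0],[0,0.0049,-0.014,0.001,0,0,0]]]'

```text
clock: 7.3
position: [0.5726, 0.0619, 0.1198]
tool_rot: [-3.142, 0.0, 0.44]
force: [0.8, -0.2, -0.0]
grip_width: -0.0003
finger_force: 0.0
```

```bash
python3 - <<'E'
from workcell import bot
import cv2
import numpy as np
im=bot.grab_frame("wrist");b=bot.grab_frame("side")
s=bot.observe();print(s["position"],s["tool_rot"],s["force"],s["clock"])
cv2.imwrite("pics/w3.png",np.vstack([cv2.resize(im[130:330,150:550,::-1],(600,300)),cv2.resize(b[130:250,190:430,::-1],(600,300))]))
E
```

```text
[0.57256986 0.06191158 0.11977962] [-3.14152027e+00  2.11101911e-06  4.39977113e-01] [-0.31762491  0.5869296   0.43332229] 7.4
```

View pics/w3.png

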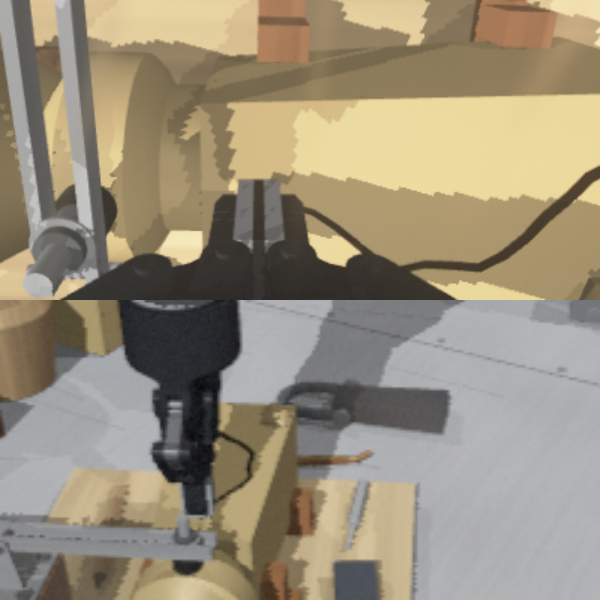

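The fingertips are at the end of the crack, just above the stone, at (258,185) in the top crop. The gripper is clear of the clamp. I'm setting them down slowly.

Request:
move_arm --moves '[[[0,0.002,-0.001,0,0,0,0],[0,0.004,-0.002,0.001,0,0,0],[0,0.004,-0.002,0.002,0,0,0],[0,0.004,-0.002,0.003,0,0,0],[0,0.004,-0.002,0.004,0,0,0]]]'

```text
clock: 7.9
position: [0.5753, 0.0651, 0.1157]
tool_rot: [-3.142, 0.0, 0.44]
force: [-0.1, 0.1, 0.4]
grip_width: -0.0002
finger_force: 0.0
```

Request:
move_arm --moves '[[[0,0,0,0.0004,0,0,0],[0,0,0,0.0008,0,0,0],[0,0,0,0.0012,0,0,0],[0,0,0,0.0016,0,0,0],[0,0,0,0.002,0,0,0]]]'

```text
clock: 8.4
position: [0.5754, 0.0652, 0.1138]
tool_rot: [-3.142, -0.0, 0.44]
force: [-0.4, -0.0, 0.2]
grip_width: 0.0
finger_force: 0.0
```

Request:
move_arm --moves '[[[0,0,0,0.0003,0,0,0],[0,0,0,0.0006,0,0,0],[0,0,0,0.0009,0,0,0],[0,0,0,0.0012,0,0,0],[0,0,0,0.0012,0,0,0]]]'

```text
clock: 8.9
position: [0.5754, 0.0652, 0.1128]
tool_rot: [3.142, -0.0, 0.44]
force: [-1.3, 0.1, 3.9]
grip_width: -0.0001
finger_force: 1.9
```

Request:
move_arm --moves '[[[0,0,0,0.0001,0,0,0],[0,0,0,0.0002,0,0,0],[0,0,0,0.0003,0,0,0],[0,0,0,0.0003,0,0,0],[0,0,0,0.0003,0,0,0]]]'

```text
clock: 9.4
position: [0.5755, 0.0652, 0.1127]
tool_rot: [3.141, -0.0, 0.44]
force: [-2.9, 0.0, 8.9]
grip_width: -0.0001
finger_force: 4.3
```

Request:
move_arm --moves '[[[0,0,0,0.0001,0,0,0],[0,0,0,0.0001,0,0,0],[0,0,0,0.0001,0,0,0],[0,0,0,0.0001,0,0,0],[0,0,0,0.0001,0,0,0]]]'

```text
clock: 9.9
position: [0.5755, 0.0651, 0.1127]
tool_rot: [3.141, -0.0, 0.44]
force: [-3.0, -0.6, 9.4]
grip_width: 0.0001
finger_force: 5.0
```

```bash
python3 - <<'E'
from workcell import bot
s=bot.observe();print(s["position"],s["force"],s["finger_force"],s["clock"])
if 2<s["force"][2]<30: print(bot.job_done())
E
```

```text
[0.57548769 0.06514504 0.11265427] [-3.01457648 -0.60055106  9.37713331] 5.020021542018842 9.9
the job is handed in; nothing more can be done
None
```

I traced the crack from mouth to end and handed the job in at 9.9 s, with the closed fingertips resting on the end of the crack at about 9 N; no verdict came back.

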